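# Seat the blender cup and hold it at pulse

## Task

The little cordless blender is to be run in a short pulse. Pick up its filled steel cup, tip it to about 40 degrees for a moment to free what has settled round the blade, bring it upright again and set it into the white base, lugs down the slots until it is fully seated (the cup's orange lines at the black marks). Then turn the cup clockwise, seen from above, until an orange line stands at the broad orange pulse mark, halfway to the red lock mark and before the lock clicks, and finish while still gripping and holding it there against its spring; do not push the other things about.

Things in the scene. Friction and masses are not known exactly. Their poses are not given: they have to be found in the camera images.
- blender_cup: the blender's filled steel cup, 125 mm high, 0.3 kg, standing upside down on its grey blade holder (67 mm across, ribbed, 18 to 39 mm up), the way it goes into the base. Origin: centre of the underside, z up. An orange line runs up holder and cup on +x and on -x, above the two lugs, and onto the top; both sides are alike, so it goes in either way round
- cup_grip (a point): point on the cup's axis 95 mm above its underside, where to grip: plain round steel, 61 mm across at 40 mm narrowing to 58 mm at 120 mm above the underside; any way round
- cup_lug (a point): tip of the cup's +x lug, 32 mm from the axis, 5 mm above the underside. Two lugs, at +x and -x, 7 mm wide, 2 to 8 mm above the underside, bevelled below, on a grey plug 52 mm across and 18 mm high (lower edge bevelled)
- blender_base: the blender's white, round motor base, 112 mm across at the foot, 94 mm at the top, 100 mm high, stuck fast to the worktop. Origin: centre of the underside, z up. In its top a bayonet socket 55 mm wide with bevelled mouth and two slots 15 mm wide for the lugs, at +x and -x. The seated cup's blade holder clears the base's top by 2 mm
- socket (a point): centre of the socket's floor, 84 mm above the base's origin and 16 mm below its top, axes as the base's: the seated cup's origin comes here. The cup enters with its x axis along the base's x axis, either way round (8 degrees of play); it cannot turn anticlockwise from there
- pulse_mark (a point): middle of one broad orange pulse mark on the white rim, 41 mm from the axis, 45 degrees clockwise (seen from above) of the base's +x; its twin lies opposite. Thin black load marks are at the slots (+x and -x), thin red lock marks 90 degrees clockwise of them
- pulse_ring (a joint): spring ring in the base, rad, clockwise positive, 0 at rest. Lugs meet it with the cup 0.17 rad past the slots; then it reads the cup's angle less 0.17: 0.61 at the orange mark's middle. It turns the cup back when let go (0.08 N m at first, 0.17 N m at the orange mark). Spring balls resist from about 0.95; the cup clicks past them at about 1.2 and locks
- tea_mug: white tea mug, 78 mm across, 97 mm high, handle on its side; bystander. Origin: underside, near the middle
- honey_jar: honey jar with green cap, 74 mm wide, 84 mm high; bystander. Origin: centre of the underside
- spoon: steel table spoon, 188 mm long, lying flat; bystander. Origin: middle of its underside
Mind the look-alikes: they are no part of the job. What is shaped like the blender_cup but blue, turquoise or yellow is not meant.

How it is judged (in metres and radians):
On the way, in this order (a step that is already met when the one before it is completed fails the run):
1. the gripped cup is lifted clear of the worktop and tipped 30 to 50 degrees from upright (angle between blender_cup's own z axis and vertical between 0.524 and 0.873 rad and height (world z) of blender_cup above 0.02 m and contact force between the fingers and blender_cup above 1 N), for 0.3 s.
2. the cup is upright again (within 7 degrees), still lifted (angle between blender_cup's own z axis and vertical below 0.122 rad and height (world z) of blender_cup above 0.02 m and contact force between the fingers and blender_cup above 1 N), for 0.2 s.
3. the cup has gone down the slots onto the socket floor, orange lines at the black marks (z of blender_cup in the frame of socket below 0.004 m and horizontal distance between blender_cup and socket below 0.004 m and angle between blender_cup's own z axis and vertical below 0.09 rad and angle between the x axis of blender_cup and the x axis of blender_base, either way round below 0.3 rad), for 0.1 s.
At the end, for the whole second after the job is handed in: The cup stands fully seated in the base (within 4 mm of the socket floor and axis, upright within 5 degrees), turned clockwise 45 degrees from the black marks, give or take 11, with the spring ring, at rest, and the fingers still grip it with more than 2 N (z of blender_cup in the frame of socket below 0.004 m and horizontal distance between blender_cup and socket below 0.004 m and angle between blender_cup's own z axis and vertical below 0.09 rad and angle between the x axis of blender_cup and the x axis of blender_base, either way round between 0.585 and 0.985 rad and value of joint pulse_ring between 0.35 and 0.9 rad and contact force between the fingers and blender_cup above 2 N and angular speed of blender_cup below 0.3 rad/s); the arm keeps its last pose, push and grip.
It fails at once if the cup is turned into the lock click (value of joint pulse_ring above 1.15 rad).
It fails at once if the cup is tipped beyond 65 degrees (angle between blender_cup's own z axis and vertical above 1.134 rad).
It fails at once if another thing is pushed more than 3 cm (distance of any of tea_mug, honey_jar, spoon from where it was at the start of the episode above 0.03 m).
It also fails if it takes over 54 s, if anything falls off the work surface, if the arm or the gripper's body presses on something with over 40 N, if the wrist force passes 120 N, or if a joint passes its speed limit or range.

## Robot

A 6-joint arm with a two-finger parallel gripper is mounted at the origin on a cart in front of the work surface, level with it; the furniture and walls round the work are solid. World frame = base frame: x ahead of the robot, y to its left, z up, the work surface at z = 0. Lengths are in mm, angles in rad, forces in N, time in s.
With the tool pointing down it reaches from about 350 to 775 mm from the base axis. Payload 7.3 kg.
Tool frame: the origin (TCP) lies at the very end of the fingers, on their centre line; the grasp point (between the pads) lies 19 mm behind it; z points along the fingers, y is the line along which they close (so a half turn about z gives the same grasp; the last joint's range is limited). The gripper opens to 92 mm and grips with 3 to 60 N. Pads are 19 mm wide; open, the fingers measure 130 mm over their backs; the gripper's body (75 mm by 190 mm) begins 47 mm behind the grasp point.
Start: joints at [-1.329, 0.342, 1.524, -0, 1.275, -0.146], TCP at [198.554, -486.026, 226.741] pointing down, gripper open.
Joint ranges: [-2.53, 2.53], [-0.77, 2.02], [0.04, 2.7], [-1, 4.14], [0.28, 2.66], [-3.11, 3.11]. Speed limits (rad/s): [2.57, 2.57, 3.14, 3.14, 3.14, 3.14].

## Interface

Orientations are given as [roll, pitch, yaw] about the fixed x, y, z axes, in that order (R = Rz(yaw) Ry(pitch) Rx(roll)).
In Python, from plant import get_obs, capture, close_job gives the robot as it stands. The module is installed in compiled form; this text tells all that it offers.
- The arm moves only by the shell command python3 -m handwheel 'ROWS'. ROWS is JSON, a list of rows, each a list of 3 entries, a list of its own where there are three numbers: the turn, a rotation vector about the tool's x, y, z in degrees, then the shift along the tool's x, y, z in m, then the opening, from 0 (shut) to 1 (fully open). A call has 1 to 12 rows; each row is the pose to reach, as a shift and turn from the pose commanded when the call began, along the tool's axes at that moment; what a row does not reach only later rows make up. A row lasts 1/10 s, in which the tool goes at most 50 mm and 8.59 degrees, less where a joint would pass 70% of its speed; a pose out of reach is approached as far as the arm can. A call with a gripper value outside its range is refused whole. The fingers move at their own pace and stop on an object; the grip force is fixed at half the most. Time passes only in rows, so rows that repeat a pose let the fingers close. It gives the time, the measured TCP pose, the force, the opening and the grip force at its end, in the units of the state.
- get_obs(): the state, without advancing time (a new reading comes with each control period).
- capture(name): name is "scene" or "top" or "wrist"; returns a dict with "image" (420x560x3 uint8, red, green, blue), "depth" (420x560 float32, mm along the optical axis (not along the pixel's ray), 0 where there is no reading), "fx", "fy", "cx", "cy" (pixels), "camera_from_world" (4x4, takes a point from world to camera coordinates). Camera axes: x right, y down, z forward; pixel columns grow to the right and rows downward; lengths in mm; the calibration is good to about 2 mm. A picture is of the moment at which its call begins.
- close_job(): hands the job in; it is judged then, once.
The state is a dict: "time": time; "joint_positions": joint angles; "dq": joint speeds; "tau": joint torques, N m; "tool_pos": TCP position; "tcp_rot": TCP orientation; "contact_force": force on the tool from outside, world axes, zero at the start; "moment": the same for the moment, N m; "grip_width": finger opening in mm; "finger_force": force on a finger pad.
Only numpy, scipy, OpenCV 4.12 (cv2) and the standard library are available. Lean on these libraries where they do the work, as an engineer would, in place of code of your own. Each camera call takes 0.05 s, during which the arm holds its last target. There are 200 camera calls.

## Working session

There is one attempt and no reset: what is moved stays moved. The work goes in short steps, Python scripts to look and compute and a shell command to move; the robot and the scene stay as the last step left them, time stands still between calls to the robot, and variables do not carry over. Pictures are saved under pics/ and viewed, at most 10 in all, crops included, and the job is handed in when it is done.

```bash
mkdir -p pics; python3 - <<'E'
from plant import *
import cv2,pickle,numpy as np
o=get_obs();print(o)
for n in("scene","top"):
    c=capture(n);pickle.dump(c,open(f"pics/{n}.pkl","wb"));cv2.imwrite(f"pics/{n}.png",cv2.resize(c["image"][:,:,::-1],None,fx=1.42,fy=1.42));print(c["fx"],c["cx"],c["cy"],c["camera_from_world"].round(3).tolist())
E
```

```text
{'time': 0.0, 'joint_positions': array([-1.32901792e+00,  3.42710533e-01,  1.52504140e+00,  1.55810217e-05,
        1.27540783e+00, -1.46005223e-01]), 'dq': array([-8.33577972e-04,  2.72757913e-03, -1.95943440e-04, -2.24056855e-05,
       -2.07191800e-03,  1.07441065e-03]), 'tau': array([ 2.30801488e-03, -4.31235623e+01, -2.44217205e+01,  7.20438897e-02,
        5.57907403e-02, -1.17971181e-04]), 'tool_pos': array([ 198.44277537, -485.595879  ,  226.04278852]), 'tcp_rot': array([-3.14004438e+00, -2.42735084e-04,  3.87778897e-01]), 'contact_force': array([-0.46555662,  0.18170643, -0.0293021 ]), 'moment': array([-0.04245237,  0.0054025 , -0.00315876]), 'finger_force': 0.0, 'grip_width': 91.8555477919352}
490.1335520307383 277.16442863565453 205.817461584647 [[0.781, -0.625, 0.005, -582.476], [-0.324, -0.412, -0.851, 118.51], [0.534, 0.663, -0.525, 1076.919], [0.0, 0.0, 0.0, 1.0]]
420.98449469054987 277.974216577916 211.44910189184844 [[0.016, -1.0, -0.016, -264.876], [-0.997, -0.015, -0.073, 524.323], [0.073, 0.018, -0.997, 1103.542], [0.0, 0.0, 0.0, 1.0]]
```

View pics/scene.png

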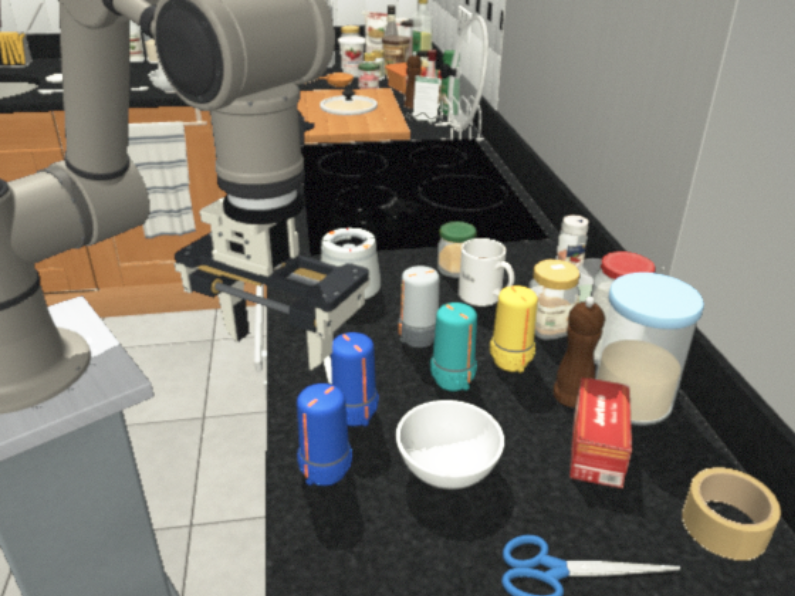

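View pics/top.png

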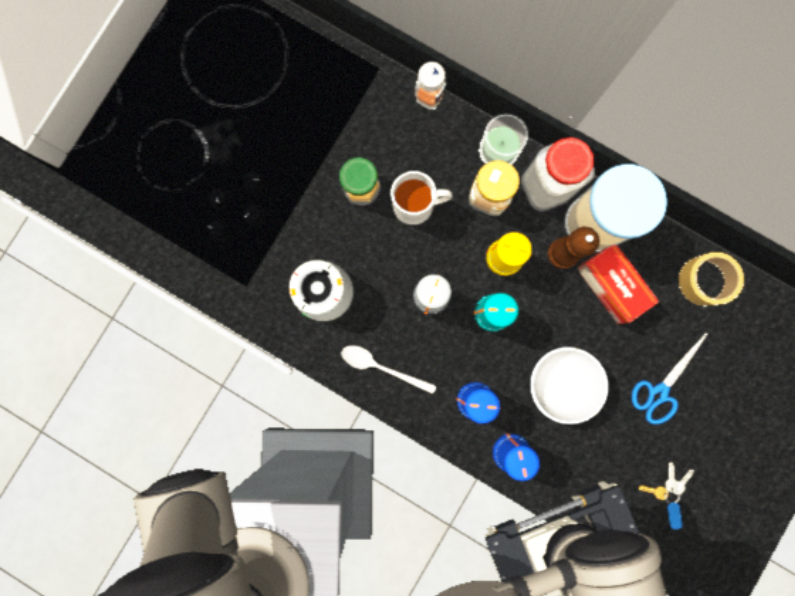

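Candidates for the cup: grey steel (scene 419,305 / top 433,293), turquoise (top 497,312), yellow (509,254), and blue ones (479,403 and 517,457). I take the steel one; the white base is at top (321,290) and scene (350,262). Next, a close crop.

```bash
cat > h.py <<'E'
import pickle,cv2,numpy as np
def load(n): return pickle.load(open(f"pics/{n}.pkl","rb"))
def w(c,u,v,d=None):
    d=c["depth"][int(round(v)),int(round(u))] if d is None else d
    p=np.array([(u-c["cx"])/c["fx"]*d,(v-c["cy"])/c["fy"]*d,d,1]); return (np.linalg.inv(c["camera_from_world"])@p)[:3]
def atz(c,u,v,z):
    a=w(c,u,v,100);b=w(c,u,v,1000); return a+(b-a)*(z-a[2])/(b[2]-a[2])
def proj(c,p):
    q=c["camera_from_world"]@np.r_[p,1]; return q[0]/q[2]*c["fx"]+c["cx"],q[1]/q[2]*c["fy"]+c["cy"]
E
python3 - <<'E'
from h import *
t=load("top");s=load("scene")
def crop(c,u,v,r,k): return cv2.resize(c["image"][v-r:v+r,u-r:u+r,::-1],(k,k),interpolation=cv2.INTER_CUBIC)
cv2.imwrite("pics/c1.png",np.vstack([np.hstack([crop(t,305,206,20,400),crop(t,226,204,25,400)]),]))
cv2.imwrite("pics/c2.png",np.hstack([crop(s,295,215,35,400),crop(s,246,183,25,400)]))
for n,u,v in(("cuptop",305,205),("basecentre",226,203),("rim",226,190),("rim2",211,203),("rim3",241,203),("mug",290,138),("jar",253,122),("spoon",250,251),("spoon2",304,273),("turq",350,218)): print(n,w(t,u,v).round(0))
E
```

```text
cuptop [ 537. -323.  123.]
basecentre [ 543. -127.   84.]
rim [ 574. -128.   97.]
rim2 [541. -92.  97.]
rim3 [ 542. -166.   94.]
mug [ 716. -286.   62.]
jar [ 750. -191.   86.]
spoon [ 422. -183.    2.]
spoon2 [ 366. -329.    0.]
turq [ 507. -432.  123.]
```

View pics/c1.png

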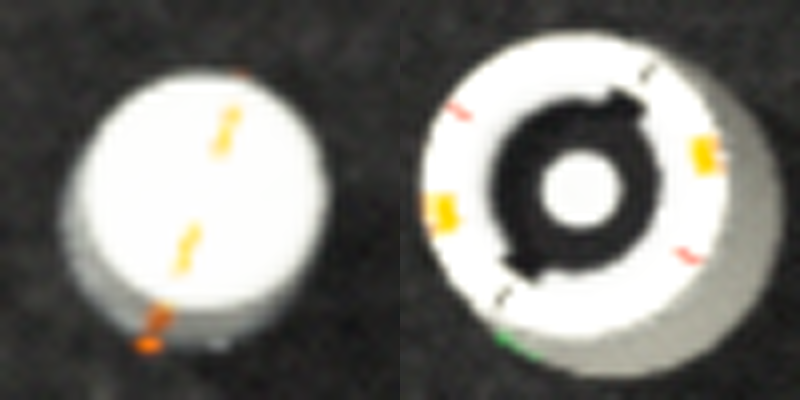

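View pics/c2.png

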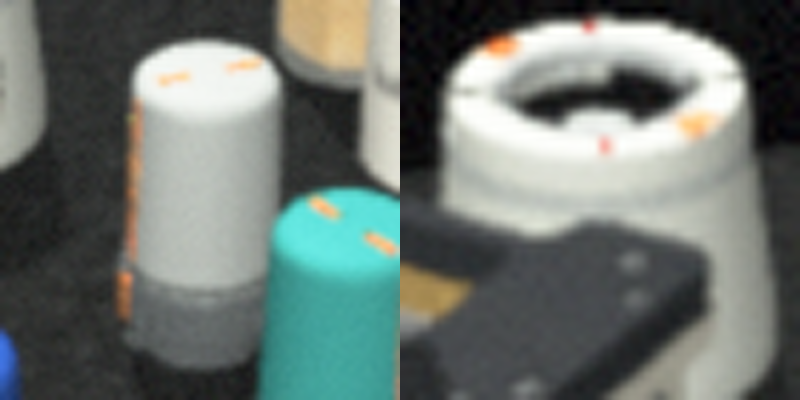

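The crops confirm it: bare steel cup with orange lines on its top, top-crop centre (208,190). The base shows black, orange and red marks averaging to centre (574,185), and the scene view agrees.

```bash
python3 - <<'E'
from h import *
t=load("top");s=load("scene")
T=lambda x,y:(285+x/10-.5,186+y/10-.5); B=lambda x,y:(201+(x-400)/8-.5,179+y/8-.5)
S=lambda x,y:(260+x/5.714-.5,180+y/5.714-.5); SB=lambda x,y:(221+(x-400)/8-.5,158+y/8-.5)
def tri(a,b):
    P=[np.diag([1,1,1])@np.array([[c["fx"],0,c["cx"]],[0,c["fy"],c["cy"]],[0,0,1]])@c["camera_from_world"][:3] for c in(t,s)]
    X=cv2.triangulatePoints(P[0],P[1],np.array(a,float).reshape(2,1),np.array(b,float).reshape(2,1))[:,0];return (X/X[3])[:3]
print("cup",tri(T(208,190),S(209,72)),"base",tri(B(574.5,185),SB(598,85)))
print("cup z125",atz(t,*T(208,190),125),"base z100",atz(t,*B(574.5,185),100))
def ang(f,p,q,z):
    d=atz(t,*f(*p),z)-atz(t,*f(*q),z); return np.degrees(np.arctan2(d[1],d[0])),np.linalg.norm(d)
print("cup yaw",ang(T,(229,130),(186,250),125)); print("base yaw",ang(B,(648,72),(503,297),100),"pulse",ang(B,(706,156),(443,214),100),"red",ang(B,(688,256),(458,112),100))
S2=lambda x,y:S(x,y)
def angs(f,p,q,z):
    d=atz(s,*f(*p),z)-atz(s,*f(*q),z); return np.degrees(np.arctan2(d[1],d[0])),np.linalg.norm(d)
print("scene cup",angs(S,(174,79),(244,66),125),"base",angs(SB,(467,93),(730,76),100),angs(SB,(502,46),(697,125),100),angs(SB,(590,26),(605,146),100))
E
```

```text
cup [ 538.52530045 -324.39005461  126.7687797 ] base [ 545.02630595 -120.78620581  101.60548021]
cup z125 [ 538.20710147 -324.10247123  125.        ] base z100 [ 544.62030642 -120.15984928  100.        ]
cup yaw (np.float64(-18.95788737787688), np.float64(30.783860779244257))
base yaw (np.float64(-31.46169589612754), np.float64(82.64821483328271)) pulse (np.float64(-76.68178544402288), np.float64(83.26874596039818)) red (np.float64(-121.09451314716988), np.float64(84.57076691972881))
scene cup (np.float64(161.900114231211), np.float64(29.354584445887493)) base (np.float64(149.9858955173515), np.float64(83.29524567791616)) (np.float64(101.5908094324739), np.float64(83.92849137949727)) (np.float64(57.796923335667245), np.float64(82.9329320788209))
```

```bash
python3 -m handwheel '[[[0,0,-3],[0.03,-0.002,0],1],[[0,0,-7],[0.07,-0.004,0],1],[[0,0,-11],[0.115,-0.006,0],1],[[0,0,-16],[0.16,-0.009,0],1],[[0,0,-20],[0.205,-0.011,0],1],[[0,0,-25],[0.25,-0.014,0],1],[[0,0,-29],[0.295,-0.016,0],1],[[0,0,-33],[0.34,-0.019,0],1],[[0,0,-36.8],[0.37,-0.021,0],1],[[0,0,-36.8],[0.376,-0.021,0],1],[[0,0,-36.8],[0.376,-0.021,0],1],[[0,0,-36.8],[0.376,-0.021,0],1]]'; python3 - <<'E'
from plant import *
import cv2
c=capture("wrist");import pickle;pickle.dump(c,open("pics/w1.pkl","wb"))
cv2.imwrite("pics/w1.png",c["image"][:,:,::-1]);o=get_obs();print(o["joint_positions"],o["tool_pos"],o["tcp_rot"])
E
```

```text
time: 1.3
tool_pos: [537.7, -324.9, 226.4]
tcp_rot: [-3.141, 0.0, 1.029]
contact_force: [0.2, -1.0, 0.7]
grip_width: 92.0
finger_force: 0.0
[-6.65758233e-01  5.36043964e-01  1.21386183e+00 -4.83586200e-04
  1.39225496e+00 -1.23008311e-01] [ 537.52370388 -325.20355972  226.63425902] [-3.14097044e+00  4.02546902e-04  1.02813255e+00]
```

View pics/w1.png

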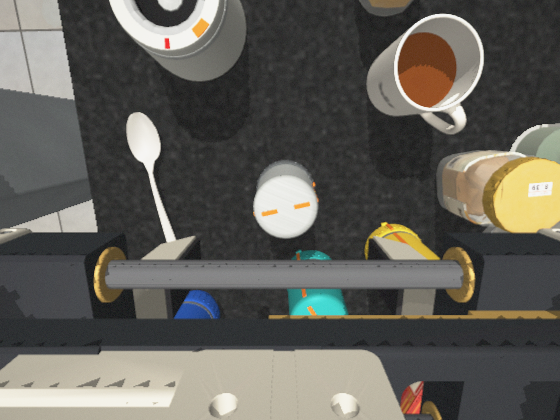

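The wrist view shows the steel cup's top at about (286,206), centred between the fingers, with turquoise and yellow off to the side. I'll check its position, then descend.

```bash
python3 - <<'E'
from h import *
c=load("w1");print(atz(c,286,206,125),w(c,286,206))
d=atz(c,301.5,206,125)-atz(c,269,212.5,125);print(np.degrees(np.arctan2(d[1],d[0])))
E
python3 -m handwheel '[[[0,0,0],[0,0,0.03],1],[[0,0,0],[0,0,0.06],1],[[0,0,0],[0,0,0.09],1],[[0,0,0],[0,0,0.115],1],[[0,0,0],[0,0,0.135],1],[[0,0,0],[0,0,0.15],1],[[0,0,0],[0,0,0.15],1],[[0,0,0],[0,0,0.15],1]]'
```

```text
[ 541.78769576 -323.81055698  125.        ] [ 541.81387003 -323.7646459   125.22193573]
-19.407139539811375
time: 2.15
tool_pos: [538.1, -325.3, 77.3]
tcp_rot: [3.141, 0.0, 1.028]
contact_force: [-0.4, 0.3, -0.2]
grip_width: 91.8
finger_force: 0.0
```

```bash
python3 -m handwheel '[[[0,0,0],[0.001,0,0],1],[[0,0,0],[0.001,0,0],0],[[0,0,0],[0.001,0,0],0],[[0,0,0],[0.001,0,0],0],[[0,0,0],[0.001,0,0],0],[[0,0,0],[0.001,0,0],0],[[0,0,0],[0.001,0,0],0],[[0,0,0],[0.001,0,0],0],[[0,0,0],[0.001,0,0],0]]'
```

```text
time: 3.05
tool_pos: [539.3, -323.6, 76.8]
tcp_rot: [3.141, 0.0, 1.03]
contact_force: [0.4, -0.7, -0.0]
grip_width: 58.3
finger_force: 30.0
```

```bash
python3 -m handwheel '[[[0,0,0],[0,0,-0.01],0],[[0,0,0],[0,0,-0.03],0],[[0,0,0],[0,0,-0.055],0],[[0,0,0],[0,0,-0.08],0],[[0,0,0],[0,0,-0.105],0],[[0,0,0],[0,0,-0.13],0],[[0,0,0],[0,0,-0.14],0],[[0,0,0],[0,0,-0.14],0],[[0,0,0],[0,0,-0.14],0]]'; python3 -m handwheel '[[[-3,0,0],[0,0,0],0],[[-8,0,0],[0,0,0],0],[[-13,0,0],[0,0,0],0],[[-19,0,0],[0,0,0],0],[[-25,0,0],[0,0,0],0],[[-31,0,0],[0,0,0],0],[[-36,0,0],[0,0,0],0],[[-39,0,0],[0,0,0],0],[[-40,0,0],[0,0,0],0],[[-40,0,0],[0,0,0],0],[[-40,0,0],[0,0,0],0],[[-40,0,0],[0,0,0],0]]'; python3 - <<'E'
from plant import *
import cv2
c=capture("scene");cv2.imwrite("pics/s2.png",c["image"][:,:,::-1])
E
```

```text
time: 3.95
tool_pos: [538.7, -323.2, 215.5]
tcp_rot: [-3.14, -0.0, 1.03]
contact_force: [-0.8, -0.4, -3.4]
grip_width: 58.2
finger_force: 30.0
time: 5.15
tool_pos: [539.3, -323.6, 216.3]
tcp_rot: [2.445, 0.0, 1.03]
contact_force: [0.1, -1.0, -3.0]
grip_width: 58.1
finger_force: 30.0
```

View pics/s2.png

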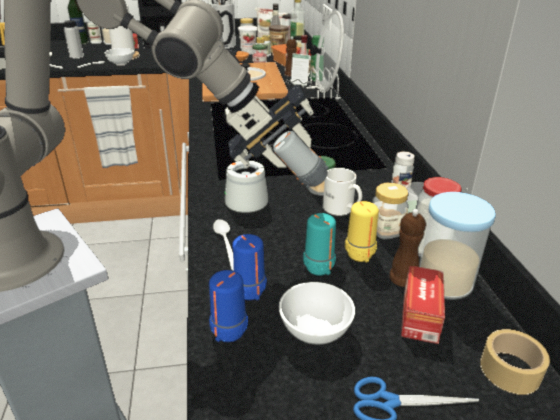

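The cup is tilted about 40° in the grip (scene 300,155). Hold briefly, bring it upright, hold again.

```bash
python3 -m handwheel '[[[0,0,0],[0,0,0],0],[[4,0,0],[0,0,0],0],[[9,0,0],[0,0,0],0],[[15,0,0],[0,0,0],0],[[21,0,0],[0,0,0],0],[[27,0,0],[0,0,0],0],[[33,0,0],[0,0,0],0],[[38,0,0],[0,0,0],0],[[40,0,0],[0,0,0],0],[[40,0,0],[0,0,0],0],[[40,0,0],[0,0,0],0],[[40,0,0],[0,0,0],0]]'; python3 -m handwheel '[[[0,0,0],[0,0,0],0],[[0,0,0],[0,0,0],0],[[0,0,0],[0,0,0],0]]'
python3 - <<'E'
from plant import *
import numpy as np
from scipy.spatial.transform import Rotation as R
o=get_obs();r=R.from_euler("xyz",o["tcp_rot"]);print(o["tool_pos"],o["tcp_rot"],r.as_matrix().round(4).tolist())
# target: cup displaced from pickup (539.3,-323.6 TCP) ; base centre est
print(r.inv().apply(np.array([544.8,-120.4,0])-np.r_[538.6,-323.9,0]))
E
```

```text
time: 6.4
tool_pos: [539.0, -323.4, 216.9]
tcp_rot: [3.141, 0.0, 1.03]
contact_force: [-0.9, -0.1, -3.5]
grip_width: 58.2
finger_force: 30.0
time: 6.7
tool_pos: [539.1, -323.5, 217.0]
tcp_rot: [3.141, 0.0, 1.03]
contact_force: [0.1, -0.7, -2.3]
grip_width: 57.9
finger_force: 30.0
[ 539.10130299 -323.50795698  217.03295319] [3.14095264e+00 1.74874387e-04 1.03004178e+00] [[0.5148, 0.8573, 0.0005], [0.8573, -0.5148, -0.0005], [-0.0002, 0.0006, -1.0]]
[ 1.77656373e+02 -9.94429189e+01 -9.47124599e-02]
```

```bash
python3 -m handwheel '[[[0,0,1],[0.01,-0.006,0],0],[[0,0,2],[0.03,-0.017,0],0],[[0,0,4],[0.055,-0.031,0],0],[[0,0,6],[0.08,-0.045,0],0],[[0,0,8],[0.105,-0.058,0],0],[[0,0,9],[0.13,-0.072,0],0],[[0,0,11],[0.155,-0.086,0],0],[[0,0,12.5],[0.17,-0.095,0],0],[[0,0,12.5],[0.178,-0.099,0],0],[[0,0,12.5],[0.178,-0.099,0],0],[[0,0,12.5],[0.178,-0.099,0],0],[[0,0,12.5],[0.178,-0.099,0],0]]'; python3 - <<'E'
from plant import *
import cv2,pickle,numpy as np
a=[]
for n in("scene","wrist"):
    c=capture(n);pickle.dump(c,open(f"pics/{n}3.pkl","wb"));a.append(c)
im=lambda c:c["image"][:,:,::-1]
s=cv2.resize(im(a[0])[100:220,195:295],(400,480),interpolation=cv2.INTER_CUBIC)
wi=cv2.resize(im(a[1])[60:300,180:380],(400,480),interpolation=cv2.INTER_CUBIC)
cv2.imwrite("pics/m3.png",np.hstack([s,wi]));o=get_obs();print(o["tool_pos"],o["tcp_rot"])
E
```

```text
time: 7.9
tool_pos: [546.0, -121.0, 216.7]
tcp_rot: [3.141, 0.0, 0.811]
contact_force: [0.5, -0.0, -3.0]
grip_width: 58.5
finger_force: 30.0
[ 545.92361846 -120.90903581  216.59727752] [3.14148863e+00 1.94091902e-04 8.10835910e-01]
```

View pics/m3.png

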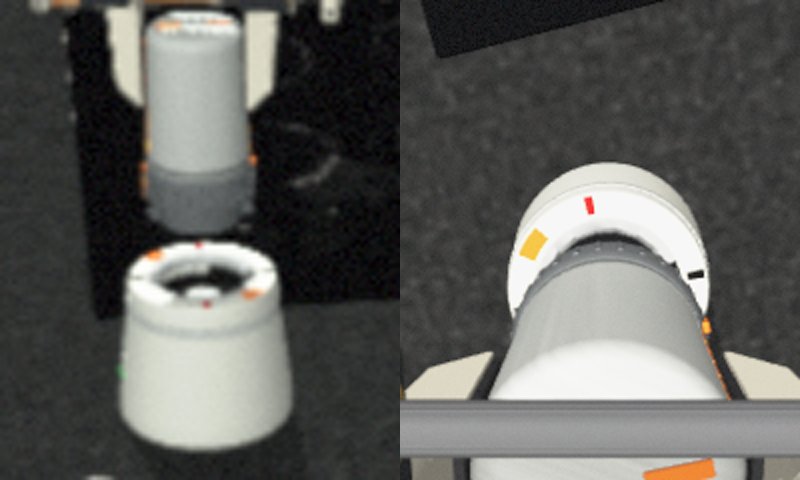

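```bash
python3 - <<'E'
from h import *
c=load("wrist3");s=load("scene3")
W=lambda x,y:(180+(x-400)/2-.25,60+y/2-.25)
P=[atz(c,*W(*q),100)[:2] for q in((589,205),(696,274),(533,244))]
print(np.round(P,1))
# marks at 41.5mm; angles base yaw: black a, red, pulse. fit centre+yaw
from scipy.optimize import least_squares
b=np.radians([-90,0,-45])
# seen: black on right is one of +-x; fit yaw free
for sg in(0,np.pi):
    f=lambda p:(np.array([[p[0]+41.3*np.cos(p[2]+k+sg),p[1]+41.3*np.sin(p[2]+k+sg)] for k in b])-P).ravel()
    r=least_squares(f,[545,-120,np.radians(-31.5)]);print(r.x,np.degrees(r.x[2]),r.cost)
S=lambda x,y:(195+x/4-.4,100+y/4-.4)
print("base scene px meas",S(202.5,275)[0],"marks",[S(*q) for q in((202,275),)])
for n,p in(("base top",(544.8,-120.4,100)),("cup z25",(545.3,-120.6,165)),("cup z80",(545.3,-120.6,220))):
    u,v=proj(s,p);print(n,(u-194.6)*4,(v-99.6)*4)
E
```

```text
[[ 568.   -87. ]
 [ 581.7 -143.4]
 [ 537.4  -82.2]]
[ 595.54480675 -101.89452504   -2.2870127 ] -131.0361755558153 621.26752217174
[ 595.5448077  -101.89453864    0.85457954] 48.96380082518821 621.2675221708072
base scene px meas 245.225 marks [(245.1, 168.35)]
base top 201.2330956116216 276.26949634572634
cup z25 198.96564785742692 181.64163991680493
cup z80 196.20239069109266 97.37140108513847
```

```bash
python3 - <<'E'
from h import *
from scipy.optimize import least_squares
P=np.array([[568,-87],[581.7,-143.4],[537.4,-82.2]]);b=np.radians([90,0,135])
f=lambda p:(np.array([[p[0]+41.3*np.cos(p[2]+k),p[1]+41.3*np.sin(p[2]+k)] for k in b])-P).ravel()
r=least_squares(f,[545,-120,-.55]);print(r.x[:2],np.degrees(r.x[2]),r.fun)
E
```

```text
[ 546.65000165 -122.131809  ] -31.497932756432895 [ 0.22792182  0.08300835  0.16481899 -0.30972918 -0.39274082  0.22672083]
```

```bash
python3 -m handwheel '[[[0,0,0],[0,0,0.01],0],[[0,0,0],[0,0,0.02],0],[[0,0,0],[0,0,0.03],0],[[0,0,0],[0,0,0.036],0],[[0,0,0],[0,0,0.038],0],[[0,0,0],[0,0,0.038],0],[[0,0,0],[0,0,0.038],0]]';python3 -m handwheel '[[[0,0,0],[0,0,0.001],0],[[0,0,0],[0,0,0.002],0],[[0,0,0],[0,0,0.003],0],[[0,0,0],[0,0,0.004],0],[[0,0,0],[0,0,0.005],0],[[0,0,0],[0,0,0.005],0]]'
```

```text
time: 8.7
tool_pos: [546.2, -120.1, 179.0]
tcp_rot: [3.141, -0.0, 0.812]
contact_force: [0.5, -0.2, -2.6]
grip_width: 58.1
finger_force: 30.0
time: 9.3
tool_pos: [545.8, -120.0, 173.5]
tcp_rot: [-3.141, 0.0, 0.812]
contact_force: [-0.4, 0.7, -2.9]
grip_width: 58.3
finger_force: 30.0
```

```bash
python3 -m handwheel '[[[0,0,0],[0,0,0.001],0],[[0,0,0],[0,0,0.002],0],[[0,0,0],[0,0,0.003],0],[[0,0,0],[0,0,0.004],0],[[0,0,0],[0,0,0.004],0]]'
```

```text
time: 9.8
tool_pos: [545.9, -119.9, 169.5]
tcp_rot: [-3.141, 0.0, 0.812]
contact_force: [-0.3, 0.9, -2.1]
grip_width: 58.3
finger_force: 30.0
```

```bash
python3 -m handwheel '[[[0,0,0],[0,0,0.001],0],[[0,0,0],[0,0,0.002],0],[[0,0,0],[0,0,0.003],0],[[0,0,0],[0,0,0.004],0],[[0,0,0],[0,0,0.004],0]]'
```

```text
time: 10.3
tool_pos: [545.9, -120.0, 165.5]
tcp_rot: [-3.141, 0.0, 0.812]
contact_force: [0.6, -0.6, -2.1]
grip_width: 58.3
finger_force: 30.0
```

```bash
python3 -m handwheel '[[[0,0,0],[0,0,0.001],0],[[0,0,0],[0,0,0.002],0],[[0,0,0],[0,0,0.003],0],[[0,0,0],[0,0,0.004],0],[[0,0,0],[0,0,0.004],0]]'; python3 -m handwheel '[[[0,0,0],[0,0,0.0005],0],[[0,0,0],[0,0,0.001],0],[[0,0,0],[0,0,0.001],0]]'
```

```text
time: 10.8
tool_pos: [545.9, -120.0, 161.5]
tcp_rot: [-3.141, 0.0, 0.812]
contact_force: [-0.1, 0.0, -2.4]
grip_width: 58.3
finger_force: 30.0
time: 11.1
tool_pos: [546.0, -120.0, 160.8]
tcp_rot: [3.141, -0.0, 0.812]
contact_force: [0.7, 0.2, -3.7]
grip_width: 58.7
finger_force: 30.0
```

```bash
python3 -m handwheel '[[[0,0,0],[0,0,0.0005],0],[[0,0,0],[0,0,0.001],0],[[0,0,0],[0,0,0.001],0]]'; python3 -m handwheel '[[[0,0,0],[0,0,0.0005],0],[[0,0,0],[0,0,0.0005],0]]'
```

```text
time: 11.4
tool_pos: [546.1, -120.0, 160.7]
tcp_rot: [3.141, -0.0, 0.812]
contact_force: [-1.5, 0.9, 5.1]
grip_width: 58.1
finger_force: 30.0
time: 11.6
tool_pos: [546.1, -120.0, 160.7]
tcp_rot: [3.14, -0.001, 0.812]
contact_force: [-2.5, 1.0, 7.6]
grip_width: 58.3
finger_force: 30.0
```

```bash
python3 -m handwheel '[[[0,0,1],[0,0,0],0],[[0,0,3],[0,0,0],0],[[0,0,5],[0,0,0],0],[[0,0,7],[0,0,0],0],[[0,0,9],[0,0,0],0],[[0,0,11],[0,0,0],0],[[0,0,13],[0,0,0],0],[[0,0,15],[0,0,0],0],[[0,0,17],[0,0,0],0],[[0,0,19],[0,0,0],0],[[0,0,20],[0,0,0],0],[[0,0,20],[0,0,0],0]]'; python3 -c "
from plant import *;print(get_obs()['moment'])"
```

```text
time: 12.8
tool_pos: [546.4, -120.1, 160.7]
tcp_rot: [3.14, -0.001, 0.463]
contact_force: [-1.2, 0.0, 8.1]
grip_width: 58.4
finger_force: 30.0
[0.26085967 0.62847647 0.15624611]
```

```bash
python3 -m handwheel '[[[0,0,2],[0,0,0],0],[[0,0,4],[0,0,0],0],[[0,0,6.5],[0,0,0],0],[[0,0,9],[0,0,0],0],[[0,0,11.5],[0,0,0],0],[[0,0,14],[0,0,0],0],[[0,0,16.5],[0,0,0],0],[[0,0,19],[0,0,0],0],[[0,0,21.5],[0,0,0],0],[[0,0,24],[0,0,0],0],[[0,0,25],[0,0,0],0],[[0,0,25],[0,0,0],0]]'; python3 - <<'E'
from plant import *
import cv2,pickle,numpy as np
a=[]
for n in("scene","wrist"):
    c=capture(n);pickle.dump(c,open(f"pics/{n}4.pkl","wb"));a.append(c)
im=lambda c:c["image"][:,:,::-1]
s=cv2.resize(im(a[0])[125:215,210:285],(400,480),interpolation=cv2.INTER_CUBIC)
wi=cv2.resize(im(a[1])[60:300,180:380],(400,480),interpolation=cv2.INTER_CUBIC)
cv2.imwrite("pics/m4.png",np.hstack([s,wi]));print(get_obs()["moment"])
E
```

```text
time: 14.0
tool_pos: [546.7, -120.4, 160.7]
tcp_rot: [3.14, -0.003, 0.026]
contact_force: [-1.0, 0.2, 7.4]
grip_width: 58.3
finger_force: 30.0
[0.13485481 0.30048289 0.20838102]
```

View pics/m4.png

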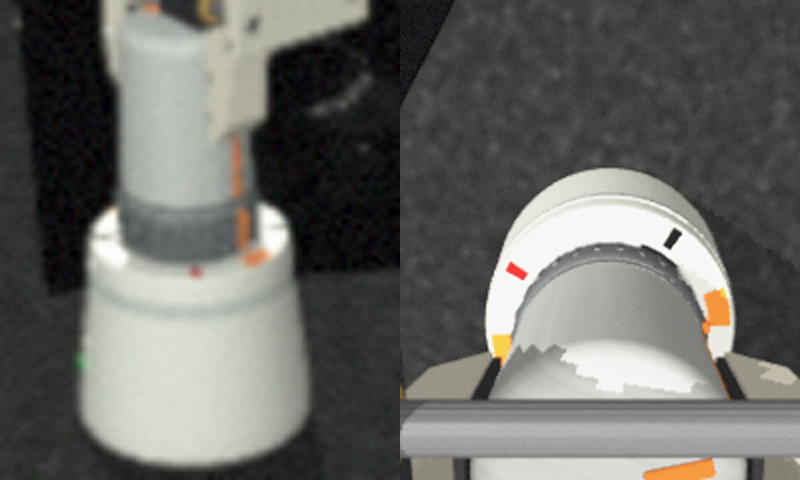

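The orange line (scene crop 243,245; wrist crop 706,327) stands at the orange mark (257,257; 717,308), and the cup is seated. A quick numeric check:

```bash
python3 - <<'E'
from h import *
s=load("scene4");c=load("wrist4")
for d in(35,40,45,50,55):
    a=np.radians(-31.5-d);p=lambda r,z:(545.5+r*np.cos(a),-120.4+r*np.sin(a),z)
    u,v=proj(s,p(33.5,103));print(d,((u-209.6)*5.333),(v-124.6)*5.333,end=" | ")
    u,v=proj(c,p(33.5,103));print((u-179.75)*2+400,(v-59.75)*2)
a=np.radians(-76.5);u,v=proj(s,(545.5+41*np.cos(a),-120.4+41*np.sin(a),100));print("mark",(u-209.6)*5.333,(v-124.6)*5.333)
E
```

```text
35 250.87705058471283 244.5649519853053 | 691.5487212422307 301.34334344921444
40 247.517132512619 247.05601925063814 | 693.9668178324742 308.65339859230426
45 243.69641344039874 249.41572042506596 | 695.6986855825464 316.1161244489631
50 239.44291122991086 251.6246677381016 | 696.7370652168332 323.67210000739044
55 234.78851151813086 253.66454122718315 | 697.0803254559938 331.2622361042412
mark 256.18618436837824 259.8118525514741
```

```bash
python3 -m handwheel '[[[0,0,0],[0,0,0],0],[[0,0,0],[0,0,0],0],[[0,0,0],[0,0,0],0]]'; python3 -c "
from plant import *;print(close_job())"
```

```text
time: 14.4
tool_pos: [546.7, -120.4, 160.7]
tcp_rot: [3.14, -0.003, 0.027]
contact_force: [-1.1, -0.5, 6.7]
grip_width: 57.8
finger_force: 30.0
the job is handed in; nothing more can be done
None
```

I tipped the steel cup to about 40°, brought it upright, seated it in the base and turned it about 45° clockwise to the orange pulse mark, where the arm still grips it with 30 N; I handed the job in at 14.4 s, and no verdict came back.

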